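# Open the ratchet file rack for the next evidence carton

## Task

Open up the evidence file rack for the next carton: press and hold down the yellow release on its sliding stop and push the stop back along the toothed bar, away from the filed cartons, until it comes up against the rear post. Then let the release spring up again and take your hand away. The filed cartons and everything else on the counter stay where they are, upright, and are not picked up.

Things in the scene. Friction and masses are not known exactly. Their poses are not given: they have to be found in the camera images.
- rack: Dark blue steel file rack screwed to the counter, base plate 400 x 215 x 4. Origin on the counter; x = 'back' (the way to push the stop), y = from the carton lane (y -72 to +42) towards the bar, z up. Toothed bar (22 across, 8 pitch) along x at y +95, 45 high, between dark posts 60 high: front post x -200 to -180, rear post x +160 to +180. Fixed end plate 95 high at x -205.
- stop (a joint): Slide of the stop (grey face plate 145 wide, 96 high, and its carriage on the bar) along rack +x, m: 0 = face at rack x -100 mm, 0.17 = carriage against the rear post, fully back. Friction about 1 N plus 6 N per m/s. With the release up the ratchet blocks it from going back (up to 8 mm play) but lets it click forward; with the release pressed it runs free both ways.
- release (a joint): Travel of the yellow release, m: 0 up, 0.009 fully down, positive down; in an ordinary notch it rests at about 0.0013. Spring 4 N at the top to 8.5 N fully down; springs up by itself. The ratchet is free from 0.0045 on. Let go over a tooth it may rest part-way; with the stop beyond 0.163 it comes fully up.
- pad_top (a point): Centre of the top of the yellow release pad, 56 long (rack x) x 46 wide (rack y), on the stop's carriage above the bar; 79 to 80 above the counter when up. Axes as the rack's. Moves with the stop and the press. Ahead of the pad (rack -x) all is lower than the pad; the stop's face plate, 96 high, ends 30 to the side of this point (rack -y) and 42 ahead of it.
- wall_face (a point): Centre of the front (rack -x) side of the black upright wall on the carriage, behind the pad: 52 wide (rack y), 16 thick, top 105 above the counter, 25 above the pad. This point is 92 high, 30 behind the pad's centre (2 from the pad's edge). A finger that holds the pad down can push the stop back against this wall.
- carton_a: brown cardboard evidence carton with a white label and a red seal strip over its top, 30 thick (its x) x 115 wide (its y) x 95 high, 0.2 kg, loose; origin at the centre of its underside. Filed in the rack, next to the fixed end plate, standing on the base plate.
- carton_b: brown cardboard evidence carton with a white label and a red seal strip over its top, 30 thick (its x) x 115 wide (its y) x 95 high, 0.2 kg, loose; origin at the centre of its underside. Filed in the rack, in the middle.
- carton_c: brown cardboard evidence carton with a white label and a red seal strip over its top, 30 thick (its x) x 115 wide (its y) x 95 high, 0.2 kg, loose; origin at the centre of its underside. Filed in the rack, nearest the stop.
- next_carton: brown cardboard evidence carton with a white label and a red seal strip over its top, 30 thick (its x) x 115 wide (its y) x 95 high, 0.2 kg, loose; origin at the centre of its underside. The carton to be filed later; stands on the counter beside the bar, about level with the filed ones.
- tape_roll: Roll of amber tape lying flat on the counter on the bar's side of the rack, near its rear, 84 across, 24 high; origin at the centre of its underside. Loose.
- swab_tube: Clear capped tube with a blue cap, 34 across, 95 high, standing on the counter behind the rear end of the rack; origin at the centre of its underside. Loose.
- wipes: White and yellow wipes canister with a blue lid, 88 across, 182 high, standing to the robot's right; origin at the centre of its underside. Loose.
- stapler: Black stapler, 150 x 36 x 50 high, lying to the robot's left; origin at the centre of its underside, x along it. Loose.

How it is judged:
By the outcome, as a careful person would: the job done as asked, in the order asked, and still so for the second after the job is handed in, with the robot touching nothing.
It also fails if it takes over 38 s, if anything falls off the work surface, if the arm or the gripper's body presses on something with over 40 N, if the wrist force passes 120 N, or if a joint passes its speed limit or range.

## Robot

A 6-joint arm with a two-finger parallel gripper is mounted at the origin on the work surface. World frame = base frame: x ahead of the robot, y to its left, z up, the work surface at z = 0. Lengths are in m, angles in rad, forces in N, time in s.
With the tool pointing down it reaches from about 0.425 to 0.95 m from the base axis. Payload 3.5 kg.
Tool frame: the origin (TCP) lies between the finger pads; the fingertips stand 19 mm ahead of it and the grasp point (between the pads) is the TCP; y points along the fingers, z is the direction in which the jaws open and shut, and the axes are right-handed (so a half turn about y gives the same grasp; the last joint's range is limited). The gripper opens to 85 mm and grips with 20 to 120 N. Pads are 22 mm wide; open, the fingers measure 114 mm over their backs; the gripper's body (76 mm by 85 mm) begins 54 mm behind the grasp point. The pads swing forward as they close: fully open they stand 13 mm farther back than shut.
Start: joints at [1.175, 0.286, 1.577, -0, 1.279, -0.15], TCP at [0.164, 0.655, 0.25] pointing down, gripper open.
Joint ranges: [-2.77, 2.77], [-0.9, 2.22], [0.21, 2.48], [-1.53, 4.67], [0.24, 2.81], [-2.84, 2.84]. Speed limits (rad/s): [2.79, 2.79, 3.14, 3.14, 3.14, 3.14].

## Interface

Orientations are given as a unit quaternion [x, y, z, w].
In Python, from plant import get_state, read_camera, camera_model, sign_off gives the robot as it stands.
- The arm moves only by the tool carry_out, never from a script. Its argument "moves" is a list of rows, each a list of 7 numbers: the turn, a rotation vector about the tool's x, y, z in rad, then the shift along the tool's x, y, z in m, then the closure, from -1 (fully open) to 1 (shut). In form: [[wx, wy, wz, dx, dy, dz, jaw], ...]. A call has 1 to 10 rows; each row shifts and turns the commanded pose from where the row before left it, along the tool's axes as they then stand; what a row does not reach is not made up. A row lasts 1/8 s, in which the tool goes at most 62.5 mm and 10.7 degrees, less where a joint would pass 70% of its speed; a pose out of reach is approached as far as the arm can. A call is refused whole if a number of a shift passes 0.0625 or a number of a turn 0.188, either way. A call with a gripper value outside its range is refused whole. The fingers move at their own pace and stop on an object; "squeeze" is the grip in N (left out, the last holds). Time passes only in rows, so rows that do not move let the fingers close. It gives the time, the measured TCP pose, the force and the opening at its end, in the units of the state.
- get_state(): the state, without advancing time (a new reading comes with each control period).
- read_camera(name): name is "scene" or "top"; returns the picture (400x640x3 uint8, blue, green, red); there is no depth.
- camera_model(name): a dict with "camera_matrix" (3x3 intrinsics, pixels), "pose" (4x4, takes a point from camera to world coordinates). Camera axes: x right, y down, z forward; pixel columns grow to the right and rows downward; lengths in m; the calibration is good to about 2 mm. A picture is of the moment at which its call begins. camera_model takes no time and is no camera call.
- sign_off(): hands the job in, once; it reports no verdict.
The state is a dict: "time": time; "qpos": joint angles; "dq": joint speeds; "joint_efforts": joint torques, N m; "eef_pos": TCP position; "tcp_rot": TCP orientation; "contact_force": force on the tool from outside, world axes, zero at the start; "wrist_torque": the same for the moment, N m; "opening": opening from 0.0 (shut) to 1.0 (fully open).
Only numpy, scipy, OpenCV 4.12 (cv2) and the standard library are available. Lean on these libraries where they do the work, as an engineer would, in place of code of your own. Each camera call takes 0.05 s, during which the arm holds its last target. There are 200 camera calls.

## Working session

There is one attempt and no reset: what is moved stays moved. The work goes in short steps, Python scripts to look and compute and a tool call to move; the robot and the scene stay as the last step left them, time stands still between calls to the robot, and variables do not carry over. Pictures are saved under pics/ and viewed, about 8 in all and at most 12, crops included, and the job is handed in when it is done.

Besides the shell and the picture viewer there is one more tool, called after "Emit:" by a JSON object that holds its "name" and its "arguments", one argument or row to a line. carry_out: Moves the arm, as the interface text tells. Its arguments: {"type":"object","properties":{"moves":{"type":"array","items":{"type":"array","items":{"type":"number"}}},"squeeze":{"type":"number"}},"required":["moves"]}

```bash
mkdir -p pics
python3 - <<'E'
from plant import *
import cv2
s=get_state(); print({k:s[k] for k in ('time','eef_pos','tcp_rot','contact_force','opening')})
for n in('scene','top'):
    cv2.imwrite(f'pics/{n}0.png',read_camera(n)); m=camera_model(n); print(n,m)
E
```

```text
{'time': 0.0, 'eef_pos': array([0.16398054, 0.65416493, 0.24894999]), 'tcp_rot': array([ 0.70256084, -0.08690863,  0.08645323, -0.70098574]), 'contact_force': array([-0.54819028, -0.74013451, -0.1013127 ]), 'opening': 0.9954423912225377}
scene {'camera_matrix': array([[367.15207493,   0.        , 320.47119874],
       [  0.        , 367.15207493, 195.06226244],
       [  0.        ,   0.        ,   1.        ]]), 'pose': array([[ 0.22395437,  0.54509446, -0.8079087 ,  1.54234316],
       [ 0.97432068, -0.14505407,  0.17221649, -0.21372133],
       [-0.02331619, -0.82573079, -0.5635823 ,  0.78399681],
       [ 0.        ,  0.        ,  0.        ,  1.        ]])}
top {'camera_matrix': array([[377.68611872,   0.        , 323.56675731],
       [  0.        , 377.68611872, 199.58674007],
       [  0.        ,   0.        ,   1.        ]]), 'pose': array([[ 0.00234056, -0.98509838,  0.17197587,  0.33025993],
       [-0.99971616,  0.0017724 ,  0.02375848, -0.02945   ],
       [-0.02370925, -0.17198266, -0.98481462,  1.35403175],
       [ 0.        ,  0.        ,  0.        ,  1.        ]])}
```

View pics/scene0.png

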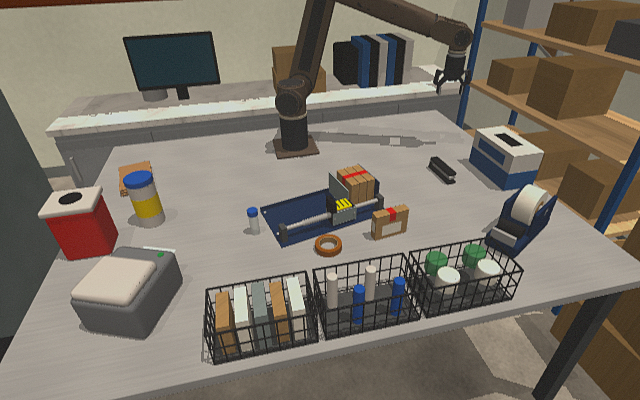

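View pics/top0.png

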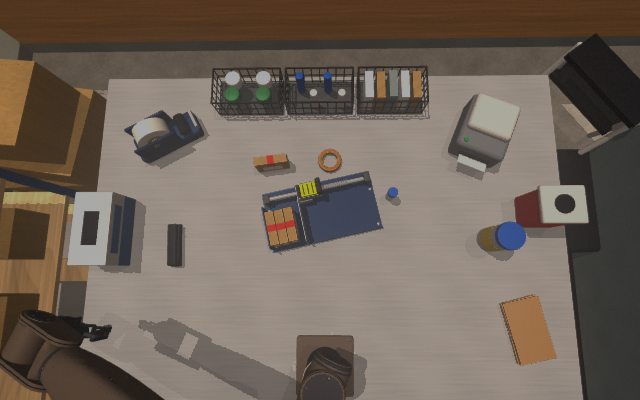

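The scene view shows the stop's yellow pad at about (343,206). In the top view it is at about (308,189), with cartons at (282,227) and the bar running right to the rear post at about (367,180). Next I'll take close crops.

```bash
cat > h.py <<'E'
import numpy as np, cv2
from plant import *
def ray(n,u,v,z):
    m=camera_model(n);K=m['camera_matrix'];T=m['pose']
    d=T[:3,:3]@np.linalg.solve(K,[u,v,1.]);o=T[:3,3]
    return o+d*(z-o[2])/d[2]
def proj(n,p):
    m=camera_model(n);T=m['pose'];c=T[:3,:3].T@(np.array(p)-T[:3,3]);q=m['camera_matrix']@c
    return q[:2]/q[2]
def yellow(im,box):
    h=cv2.cvtColor(im,cv2.COLOR_BGR2HSV);m=cv2.inRange(h,(22,120,90),(36,255,255))
    k=np.zeros_like(m);x0,y0,x1,y1=box;k[y0:y1,x0:x1]=m[y0:y1,x0:x1]
    return cv2.morphologyEx(k,cv2.MORPH_CLOSE,np.ones((3,3)))
E
python3 - <<'E'
from h import *
t=cv2.imread('pics/top0.png');s=cv2.imread('pics/scene0.png')
a=cv2.resize(t[140:260,245:405],None,fx=5,fy=5,interpolation=cv2.INTER_CUBIC)
b=cv2.resize(s[150:260,240:420],None,fx=4.4,fy=4.4,interpolation=cv2.INTER_CUBIC)
cv2.imwrite('pics/tc.png',a);cv2.imwrite('pics/sc.png',b)
for n,im,box in(('top',t,(285,170,330,205)),('scene',s,(325,190,365,225))):
    m=yellow(im,box);p=cv2.findNonZero(m);r=cv2.minAreaRect(p);print(n,len(p),p.reshape(-1,2).mean(0),r,ray(n,*r[0],.0795))
    print([ray(n,*c,.0795).round(3) for c in cv2.boxPoints(r)])
E
```

```text
top 208 [307.52884615 188.74519231] ((307.44122314453125, 188.76470947265625), (12.854386329650879, 16.00735092163086), 75.96376037597656) [0.59080094 0.05699383 0.0795    ]
[array([0.606, 0.089, 0.079]), array([0.62 , 0.036, 0.079]), array([0.576, 0.025, 0.079]), array([0.562, 0.078, 0.079])]
scene 132 [342.65909091 203.6969697 ] ((343.0054016113281, 203.26759338378906), (9.925397872924805, 14.851337432861328), 72.89727020263672) [0.59815429 0.06250801 0.0795    ]
[array([0.577, 0.039, 0.08 ]), array([0.564, 0.092, 0.08 ]), array([0.619, 0.085, 0.08 ]), array([0.63 , 0.035, 0.08 ])]
```

View pics/tc.png

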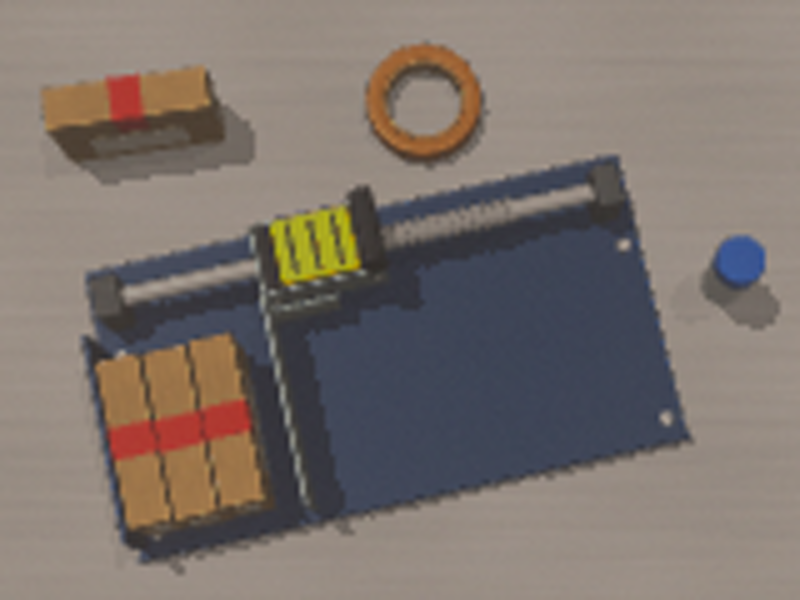

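View pics/sc.png

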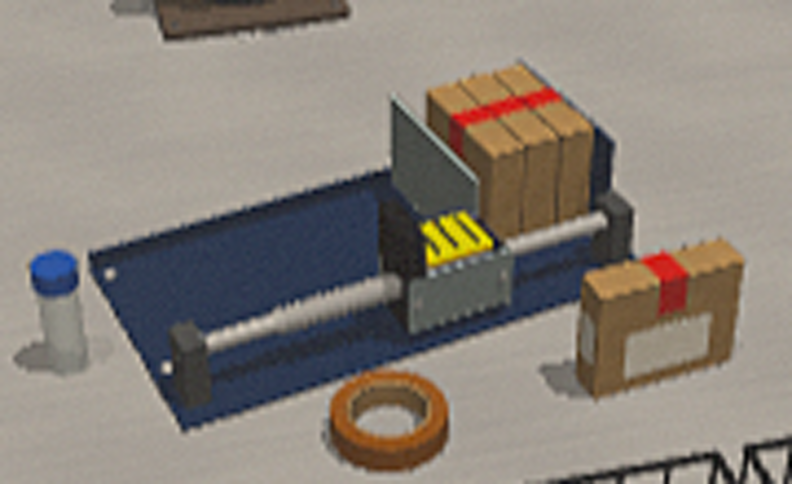

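```bash
cat >> h.py <<'E'
from scipy.spatial.transform import Rotation as R
def rack():
    c=lambda u,v,z:ray('top',u/5+245,v/5+140,z)
    f=c(105,295,.06);r=c(606,185,.06);e=(r-f)/np.linalg.norm(r-f)
    ey=np.cross([0,0,1],e);mid=(f+r)/2
    return mid+.010*e-.095*ey-[0,0,.06],e,ey,f,r
def tip(target,psi=0):
    "remaining move in tool axes to tool yaw aligned w/ rack"
    s=get_state();Q=R.from_quat(s['tcp_rot']);return Q.inv().apply(np.array(target)-s['eef_pos'])
E
python3 - <<'E'
from h import *
o,e,ey,f,r=rack();print('o',o,'e',e,'len',np.linalg.norm(r-f),f,r)
for u,v in((90,272),(618,157),(690,438)):
    p=ray('top',u/5+245,v/5+140,.004)-o;print('corner',p@e,p@ey)
for q in((.5908,.057,.0795),(.598,.0625,.0795)):
    p=np.array(q)-o;print('pad',p@e,p@ey)
s=get_state();Q=R.from_quat(s['tcp_rot']);print(Q.as_matrix().round(3),s['qpos'])
# scene wall/posts check
print('scene post', ray('scene',240+185/4.4,150+335/4.4,.06),ray('scene',240+617/4.4,150+203/4.4,.06))
E
```

```text
o [ 5.06930281e-01 -2.65234927e-03  5.55111512e-17] e [ 0.21639413 -0.97630609  0.        ] len 0.35897012368994835 [0.55867591 0.20290051 0.06      ] [ 0.63635493 -0.14756421  0.06      ]
corner -0.20468435489617776 0.12598933170340867
corner 0.19081488781902367 0.125385795825521
corner 0.19253165307587572 -0.08652809097493731
pad -0.04009003735988441 0.09479093516570744
pad -0.04390168314439065 0.10301050671253734
[[ 0.97  -0.001  0.243]
 [-0.243 -0.002  0.97 ]
 [-0.    -1.    -0.002]] [ 1.17500684e+00  2.87091631e-01  1.57804391e+00 -2.11248920e-05
  1.27863012e+00 -1.50013342e-01]
scene post [ 0.64144549 -0.14721251  0.06      ] [0.56412932 0.20605514 0.06      ]
```

Emit:
{"name": "carry_out", "arguments": {
  "moves": [
    [0, 0, 0, 0.047, 0, -0.0395, 1],
    [0, 0, 0, 0.047, 0, -0.0395, 1],
    [0, 0, 0, 0.047, 0, -0.0395, 1],
    [0, 0, 0, 0.047, 0, -0.0395, 1],
    [0, 0, 0, 0.047, 0, -0.0395, 1],
    [0, 0, 0, 0.047, 0, -0.0395, 1],
    [0, 0, 0, 0.047, 0, -0.0395, 1],
    [0, 0, 0, 0.047, 0, -0.0395, 1],
    [0, 0, 0, 0.047, 0, -0.0395, 1],
    [0, 0, 0, 0.047, 0, -0.0395, 1]
  ],
  "squeeze": 40
}}

```text
time: 1.35
eef_pos: [0.5246, 0.1554, 0.25]
tcp_rot: [-0.702, 0.087, -0.087, 0.702]
contact_force: [0.6, 0.7, -0.2]
opening: 0.003
```

Emit:
{"name": "carry_out", "arguments": {
  "moves": [
    [0, 0, 0, 0.047, 0, -0.0395, 1],
    [0, 0, 0, 0.047, 0, -0.0395, 1],
    [0, -0.155, 0, 0, 0, 0, 1],
    [0, -0.155, 0, 0, 0, 0, 1],
    [0, -0.155, 0, 0, 0, 0, 1],
    [0, 0, 0, 0, 0, 0, 1],
    [0, 0, 0, 0, 0, 0, 1]
  ]
}}

```text
time: 2.22
eef_pos: [0.5957, 0.0578, 0.25]
tcp_rot: [-0.703, -0.076, 0.077, 0.703]
contact_force: [0.4, -0.8, 0.0]
opening: -0.003
```

Run:
```python
from h import *
s=get_state();Q=R.from_quat(s['tcp_rot']);print(s['time'],s['eef_pos'],Q.as_matrix().round(3),s['contact_force'],s['opening'])
o,e,ey,f,r=rack();T=np.array([.593,.058,.15]);d=T-s['eef_pos'];print('rack dx,dy,dz',d@e,d@ey,d[2])
for n,b in(('top',(245,140,405,260)),('scene',(260,100,420,220))):
    im=read_camera(n);x0,y0,x1,y1=b;cv2.imwrite(f'pics/{n}1.png',cv2.resize(im[y0:y1,x0:x1],None,fx=4,fy=4,interpolation=cv2.INTER_CUBIC))
a=cv2.imread('pics/top1.png');b=cv2.imread('pics/scene1.png')
cv2.imwrite('pics/b1.png',cv2.resize(np.vstack([a,b]),None,fx=.62,fy=.62))
```

```text
2.225 [0.59573646 0.05778499 0.25000559] [[ 0.977 -0.001 -0.215]
 [ 0.215  0.     0.977]
 [-0.001 -1.     0.   ]] [ 0.39663541 -0.83072812  0.03155512] -0.0026255082854340114
rack dx,dy,dz -0.0008020675855233845 -0.002625096920130821 -0.10000559295957742
```

View pics/b1.png

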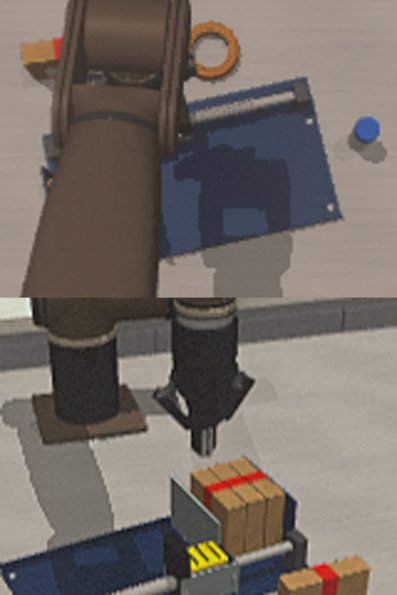

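The top view is blocked by the arm. The scene view shows the shut fingers above and in line with the pad. I'll descend to about 15 mm above it.

Emit:
{"name": "carry_out", "arguments": {
  "moves": [
    [0, 0, 0, -0.0025, 0.03, 0, 1],
    [0, 0, 0, 0, 0.035, 0, 1],
    [0, 0, 0, 0, 0.035, 0, 1],
    [0, 0, 0, 0, 0.025, 0, 1],
    [0, 0, 0, 0, 0.01, 0, 1],
    [0, 0, 0, 0, 0, 0, 1]
  ]
}}

```text
time: 3.08
eef_pos: [0.5934, 0.0572, 0.1151]
tcp_rot: [-0.703, -0.077, 0.078, 0.703]
contact_force: [0.7, 0.6, 0.1]
opening: -0.0
```

Run:
```python
from h import *
s=get_state();print(s['time'],s['eef_pos'],s['contact_force'])
im=read_camera('scene');cv2.imwrite('pics/s2.png',cv2.resize(im[150:240,280:400],None,fx=6,fy=6,interpolation=cv2.INTER_CUBIC))
print('tip px in crop',(proj('scene',s['eef_pos']-[0,0,.019])-[280,150])*6)
```

```text
3.075 [0.59335165 0.05719688 0.11507364] [0.6787753  0.633241   0.09578465]
tip px in crop [366.57731353 291.37735629]
```

View pics/s2.png

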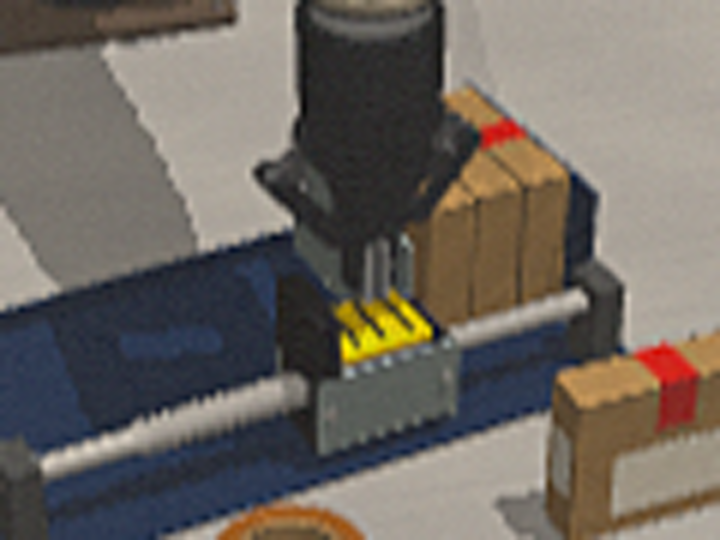

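The fingertips at crop (375,298) sit just above the pad, which is centred near (385,328), a few mm to the lane side. I'll shift 3 mm and press in steps, watching the force.

Emit:
{"name": "carry_out", "arguments": {
  "moves": [
    [0, 0, 0, 0.003, 0.008, 0, 1],
    [0, 0, 0, 0, 0.006, 0, 1],
    [0, 0, 0, 0, 0.003, 0, 1],
    [0, 0, 0, 0, 0, 0, 1]
  ]
}}

```text
time: 3.62
eef_pos: [0.5962, 0.0578, 0.098]
tcp_rot: [-0.703, -0.077, 0.078, 0.703]
contact_force: [-0.6, -0.2, 0.4]
opening: 0.001
```

Emit:
{"name": "carry_out", "arguments": {
  "moves": [
    [0, 0, 0, 0, 0.003, 0, 1],
    [0, 0, 0, 0, 0, 0, 1]
  ]
}}

```text
time: 3.88
eef_pos: [0.5968, 0.0578, 0.0957]
tcp_rot: [0.703, 0.078, -0.077, -0.703]
contact_force: [-0.3, 0.7, 1.2]
opening: -0.001
```

Emit:
{"name": "carry_out", "arguments": {
  "moves": [
    [0, 0, 0, 0, 0.002, 0, 1],
    [0, 0, 0, 0, 0, 0, 1]
  ]
}}

```text
time: 4.12
eef_pos: [0.5968, 0.0578, 0.0944]
tcp_rot: [0.703, 0.078, -0.077, -0.703]
contact_force: [-1.7, -0.4, 5.5]
opening: 0.001
```

Emit:
{"name": "carry_out", "arguments": {
  "moves": [
    [0, 0, 0, 0, 0.002, 0, 1],
    [0, 0, 0, 0, 0.002, 0, 1],
    [0, 0, 0, 0, 0, 0, 1],
    [0, 0, 0, 0, 0, 0, 1]
  ]
}}

```text
time: 4.62
eef_pos: [0.5968, 0.0578, 0.091]
tcp_rot: [0.703, 0.078, -0.077, -0.703]
contact_force: [-2.8, 0.5, 8.4]
opening: 0.002
```

Emit:
{"name": "carry_out", "arguments": {
  "moves": [
    [0, 0, 0, 0, 0, -0.003, 1],
    [0, 0, 0, 0, 0, -0.005, 1],
    [0, 0, 0, 0, 0, -0.005, 1],
    [0, 0, 0, 0, 0, -0.005, 1],
    [0, 0, 0, 0, 0, -0.005, 1],
    [0, 0, 0, 0, 0, -0.005, 1],
    [0, 0, 0, 0, 0, 0, 1]
  ]
}}

```text
time: 5.5
eef_pos: [0.6032, 0.0298, 0.0911]
tcp_rot: [0.703, 0.078, -0.077, -0.702]
contact_force: [-2.4, -1.7, 6.6]
opening: -0.002
```

Run:
```python
from h import *
s=get_state();print(s['time'],s['eef_pos'],s['contact_force'])
im=read_camera('scene');cv2.imwrite('pics/s3.png',cv2.resize(im[150:240,280:400],None,fx=6,fy=6,interpolation=cv2.INTER_CUBIC))
```

```text
5.5 [0.60315359 0.02975462 0.09109208] [-2.44221105 -1.65162502  6.64560505]
```

View pics/s3.png

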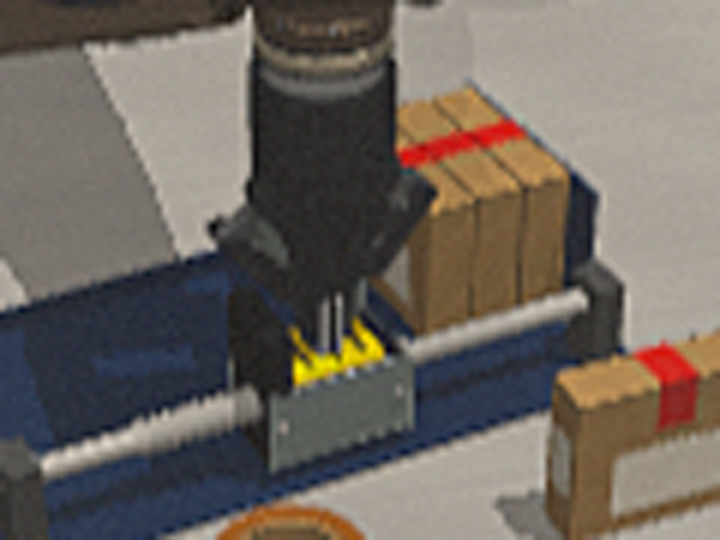

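The fingers hold the pad down at crop (330,345), and the carriage has moved back about 28 mm with them; the cartons are unmoved. I'll continue.

Emit:
{"name": "carry_out", "arguments": {
  "moves": [
    [0, 0, 0, 0, 0, -0.006, 1],
    [0, 0, 0, 0, 0, -0.009, 1],
    [0, 0, 0, 0, 0, -0.01, 1],
    [0, 0, 0, 0, 0, -0.01, 1],
    [0, 0, 0, 0, 0, -0.01, 1],
    [0, 0, 0, 0, 0, -0.01, 1],
    [0, 0, 0, 0, 0, -0.01, 1],
    [0, 0, 0, 0, 0, -0.01, 1],
    [0, 0, 0, 0, 0, -0.01, 1],
    [0, 0, 0, 0, 0, -0.008, 1]
  ]
}}

```text
time: 6.8
eef_pos: [0.6235, -0.0608, 0.0912]
tcp_rot: [0.703, 0.078, -0.077, -0.703]
contact_force: [-2.3, 0.6, 7.0]
opening: -0.001
```

Emit:
{"name": "carry_out", "arguments": {
  "moves": [
    [0, 0, 0, 0, 0, -0.006, 1],
    [0, 0, 0, 0, 0, -0.005, 1],
    [0, 0, 0, 0, 0, -0.005, 1],
    [0, 0, 0, 0, 0, -0.004, 1],
    [0, 0, 0, 0, 0, -0.003, 1],
    [0, 0, 0, 0, 0, 0, 1]
  ]
}}

```text
time: 7.55
eef_pos: [0.6287, -0.0836, 0.0914]
tcp_rot: [0.703, 0.078, -0.077, -0.702]
contact_force: [-2.1, -1.6, 7.0]
opening: -0.001
```

Run:
```python
from h import *
s=get_state();print(s['time'],s['eef_pos'],s['contact_force'],((s['eef_pos']-rack()[0])@rack()[1]))
im=read_camera('scene');cv2.imwrite('pics/s4.png',cv2.resize(im[155:245,240:360],None,fx=6,fy=6,interpolation=cv2.INTER_CUBIC))
```

```text
7.55 [ 0.62866596 -0.08357007  0.09137846] [-2.05116511 -1.59109536  7.00781168] 0.10534334863985233
```

View pics/s4.png

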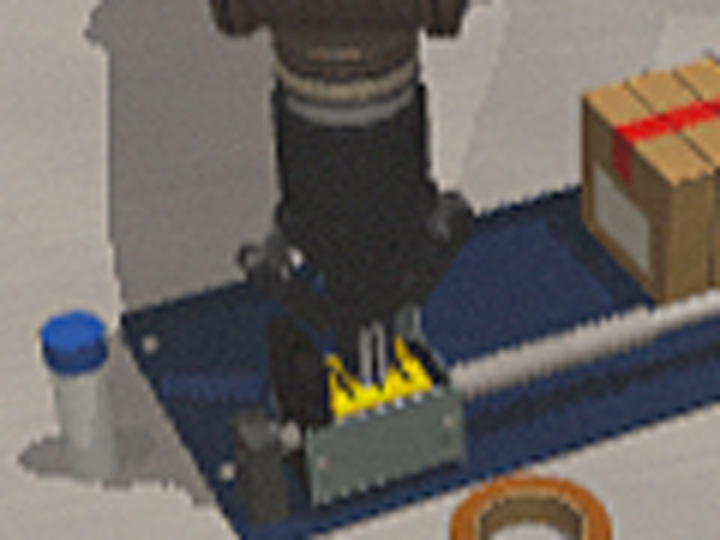

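The carriage is close to the rear post, with a gap of about 8 mm at crop (292,435). I'll continue slowly and watch the force.

Emit:
{"name": "carry_out", "arguments": {
  "moves": [
    [0, 0, 0, 0, 0, -0.003, 1],
    [0, 0, 0, 0, 0, -0.003, 1],
    [0, 0, 0, 0, 0, -0.003, 1],
    [0, 0, 0, 0, 0, 0, 1]
  ]
}}

```text
time: 8.1
eef_pos: [0.6306, -0.092, 0.0914]
tcp_rot: [0.703, 0.078, -0.077, -0.703]
contact_force: [-1.7, 0.1, 7.6]
opening: -0.002
```

Emit:
{"name": "carry_out", "arguments": {
  "moves": [
    [0, 0, 0, 0, 0, -0.003, 1],
    [0, 0, 0, 0, 0, -0.003, 1],
    [0, 0, 0, 0, 0, 0, 1]
  ]
}}

```text
time: 8.48
eef_pos: [0.6319, -0.0965, 0.0913]
tcp_rot: [-0.702, -0.078, 0.076, 0.703]
contact_force: [-1.3, 3.9, 8.1]
opening: 0.0
```

Emit:
{"name": "carry_out", "arguments": {
  "moves": [
    [0, 0, 0, 0, 0, -0.003, 1],
    [0, 0, 0, 0, 0, -0.003, 1],
    [0, 0, 0, 0, 0, 0, 1]
  ]
}}

```text
time: 8.85
eef_pos: [0.6334, -0.1024, 0.0913]
tcp_rot: [-0.702, -0.078, 0.076, 0.703]
contact_force: [-1.4, 3.7, 8.3]
opening: -0.002
```

Emit:
{"name": "carry_out", "arguments": {
  "moves": [
    [0, 0, 0, 0, 0, -0.003, 1],
    [0, 0, 0, 0, 0, -0.003, 1],
    [0, 0, 0, 0, 0, 0, 1]
  ]
}}

```text
time: 9.22
eef_pos: [0.6342, -0.1059, 0.0913]
tcp_rot: [-0.701, -0.077, 0.077, 0.705]
contact_force: [-2.1, 9.1, 8.9]
opening: -0.0
```

Run:
```python
from h import *
s=get_state();print(s['time'],s['eef_pos'],s['contact_force'])
im=read_camera('scene');cv2.imwrite('pics/s5.png',cv2.resize(im[155:245,240:360],None,fx=6,fy=6,interpolation=cv2.INTER_CUBIC))
```

```text
9.225 [ 0.63417838 -0.10594412  0.0912535 ] [-2.11565009  9.07083017  8.92831569]
```

View pics/s5.png

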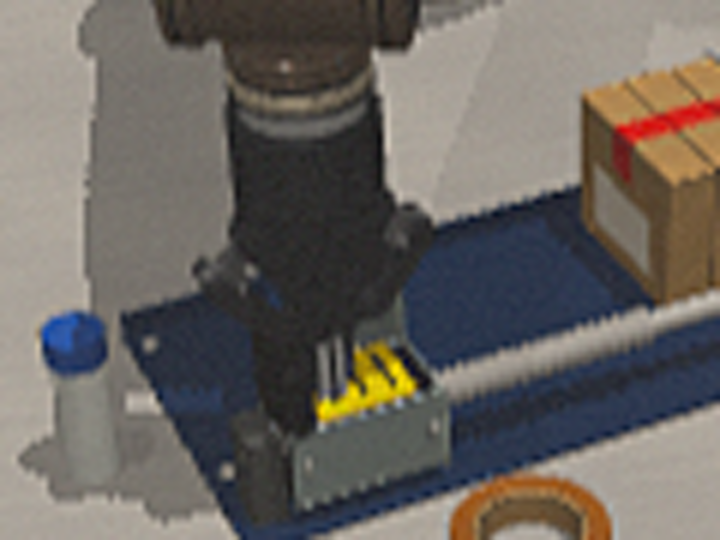

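The carriage is against the rear post, the fingers are against the wall (9 N), and the pad is still held down. I'll lift straight up so the stop isn't dragged forward.

Emit:
{"name": "carry_out", "arguments": {
  "moves": [
    [0, 0, 0, 0, -0.003, 0, 1],
    [0, 0, 0, 0, -0.003, 0, 1],
    [0, 0, 0, 0, -0.004, 0, 1],
    [0, 0, 0, 0, -0.006, 0, 1],
    [0, 0, 0, 0, -0.01, 0, 1],
    [0, 0, 0, 0, -0.02, 0, 1],
    [0, 0, 0, 0, -0.04, 0, 1],
    [0, 0, 0, 0, -0.05, 0, 1],
    [0, 0, 0, 0, -0.05, 0, 1],
    [0, 0, 0, 0, 0, 0, 1]
  ]
}}

```text
time: 10.52
eef_pos: [0.6366, -0.111, 0.2849]
tcp_rot: [0.706, 0.082, -0.072, -0.7]
contact_force: [-0.4, -0.0, 0.1]
opening: -0.004
```

Emit:
{"name": "carry_out", "arguments": {
  "moves": [
    [0, 0, 0, -0.02, 0, 0.05, 1],
    [0, 0, 0, -0.02, 0, 0.055, 1],
    [0, 0, 0, -0.02, 0, 0.055, 1],
    [0, 0, 0, -0.02, 0, 0.055, 1],
    [0, 0, 0, -0.01, 0, 0.055, 1],
    [0, 0, 0, 0, 0, 0.055, 1],
    [0, 0, 0, 0, 0, 0.055, 1],
    [0, 0, 0, 0, 0, 0.05, 1],
    [0, 0, 0, 0, 0, 0.03, 1],
    [0, 0, 0, 0, 0, 0, 1]
  ]
}}

```text
time: 11.78
eef_pos: [0.4454, 0.3215, 0.2757]
tcp_rot: [0.703, 0.079, -0.078, -0.703]
contact_force: [1.1, -0.5, 0.7]
opening: 0.004
```

Run:
```python
from h import *
s=get_state();print(s['time'],s['eef_pos'],s['contact_force'])
o,e,ey,f,r=rack()
im={n:read_camera(n) for n in('top','scene')}
for n,box in(('top',(320,150,370,205)),('scene',(280,190,325,235))):
    q=cv2.minAreaRect(cv2.findNonZero(yellow(im[n],box)));p=ray(n,*q[0],.08);print(n,q,(p-o)@e,(p-o)@ey)
a=cv2.resize(im['top'][140:260,245:405],None,fx=3.6,fy=3.6,interpolation=cv2.INTER_CUBIC)[:300]
b=cv2.resize(im['scene'][155:230,240:384],None,fx=4,fy=4,interpolation=cv2.INTER_CUBIC)
cv2.imwrite('pics/f.png',np.vstack([a,b[:,:576]]))
```

```text
11.775 [0.44542904 0.32145123 0.27565039] [ 1.11097946 -0.51274673  0.66512608]
top ((350.676513671875, 178.7058868408203), (12.854386329650879, 16.00735092163086), 75.96376037597656) 0.11311016065627269 0.09664069071624251
scene ((299.25, 215.75001525878906), (10.435516357421875, 16.443843841552734), 71.56504821777344) 0.11076613144701385 0.10006587473269275
```

View pics/f.png

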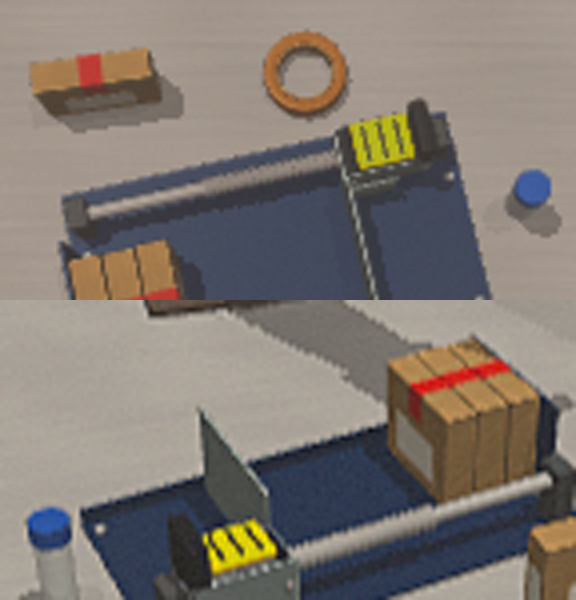

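The stop is against the rear post with the pad up. The cartons, tape and tube are where they were, and the arm is clear.

```bash
python3 -c "
from plant import *
print(sign_off())"
```

```text
the job is handed in; nothing more can be done
None
```

The stop is now against the rear post, the yellow release has sprung up, and the job was handed in at about 12 s. I pressed the release with the shut fingers (about 8 N) and slid the stop back until it was blocked. I kept pushing until the fingers met the wall on the carriage (about 9 N), then lifted straight up and moved the arm clear.

**Stop position:** the pad ended at rack x of about 0.113 m in the top view and 0.111 m in the scene view. I expected about 0.114 m with the carriage against the post, which is within camera accuracy. The last picture shows the carriage at the post.

**Release and surroundings:** the pad looks fully up, judged by eye from that picture only. In that view the filed cartons, next carton, tape roll and tube were upright and looked unmoved. The wipes canister and stapler were outside the last crop, so I did not check them again, but the arm did not work near them.

**Disagreement:** the two cameras differed by about 3–8 mm on the pad's position. I took a value in between, and the press landed on the pad.

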